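# Index the drill-guide turret and lock it

### The arm

A 7-joint arm with a two-finger parallel gripper is mounted at the origin on the work surface. World frame = base frame: x ahead of the robot, y to its left, z up, the work surface at z = 0. Lengths are in mm, angles in rad, forces in N, time in s.
With the tool pointing down it reaches from about 400 to 875 mm from the base axis. Payload 6.5 kg.
Tool frame: the origin (TCP) lies between the finger pads; the fingertips stand 19 mm ahead of it and the grasp point (between the pads) is the TCP; z points along the fingers, y is the line along which they close (so a half turn about z gives the same grasp; the last joint's range is limited). The gripper opens to 85 mm and grips with 20 to 120 N. Pads are 22 mm wide; open, the fingers measure 114 mm over their backs; the gripper's body (76 mm by 85 mm) begins 54 mm behind the grasp point. The pads swing forward as they close: fully open they stand 13 mm farther back than shut.
Start: joints at [-1.331, 0.536, -0.004, 1.538, 0.003, 1.067, -0.071], TCP at [195.681, 619.838, 250.29] pointing down, gripper open.
Joint ranges: [-2.7, 2.7], [-0.37, 2.16], [-1.27, 1.26], [0.24, 2.4], [-1.31, 4.45], [0.19, 1.91], [-2.76, 2.76]. Speed limits (rad/s): [2.39, 2.39, 3.14, 3.14, 3.14, 3.14, 3.14].

### API

Orientations are given as a unit quaternion [w, x, y, z].
In Python, from cell import arm, optics gives the robot as it stands. The module is installed in compiled form; this text tells all that it offers.
- The arm moves only by the tool servo_tool, never from a script. Its arguments are lists of equal length, an entry for each row: "offset": the shift along the tool's x, y, z in mm, a list of three; "yaw": the turn about the tool's z in degrees; "fingers": the gripper's target within -1 to 1 (fully open at 1, half-way at 0, shut at -1). A call has 1 to 8 rows; each row is the pose to reach, as a shift and turn from the pose commanded when the call began, along the tool's axes at that moment; what a row does not reach only later rows make up. A row lasts 1/10 s, in which the tool goes at most 50 mm and 8.59 degrees, less where a joint would pass 70% of its speed; a pose out of reach is approached as far as the arm can. A call with a gripper value outside its range is refused whole. The fingers move at their own pace and stop on an object; "grip_force" is the grip in N (left out, the last holds). Time passes only in rows, so rows that repeat a pose let the fingers close. It gives the time, the measured TCP pose, the force, the opening and the grip force at its end, in the units of the state.
- arm.state(): the state, without advancing time (a new reading comes with each control period).
- optics.grab_frame(name): name is "scene" or "side" or "wrist"; returns a dict with "pixels" (420x560x3 uint8, red, green, blue), "fx", "fy", "cx", "cy" (pixels), "rvec" (rotation vector, rad) and "tvec" (3), from world to camera coordinates, as OpenCV has them. Camera axes: x right, y down, z forward; pixel columns grow to the right and rows downward; lengths in mm; the calibration is good to about 2 mm. A picture is of the moment at which its call begins. There is no depth.
- arm.hand_in(): hands the job in; it is judged then, once.
The state is a dict: "time_s": time; "joint_pos": joint angles; "qvel": joint speeds; "joint_torque": joint torques, N m; "tcp_pos": TCP position; "orientation": TCP orientation; "ft_force": force on the tool from outside, world axes, zero at the start; "wrist_torque": the same for the moment, N m; "gripper_width": finger opening in mm; "grasp_force": force on a finger pad.
Only numpy, scipy, OpenCV 4.12 (cv2) and the standard library are available. Lean on these libraries where they do the work, as an engineer would, in place of code of your own. Each camera call takes 0.05 s, during which the arm holds its last target. There are 200 camera calls.

### The job

Set the drill-guide turret for the next toy engine: by its upright crank pin, turn the notched disc clockwise (seen from above) all the way back until its dog presses against the steel stop post, then let it drop back into its home notch beside the stop and from there turn it five clicks anticlockwise, leaving it settled in the fifth notch. Then slide the lock bolt by its black knob fully home into the disc's rim notch until you feel it seat, and let go. Lean only gently on the stop and on the seated bolt (about 10 N is plenty, never over 25 N), and leave the other things on the table alone.

Things in the scene. Friction and masses are not known exactly. Their poses are not given: they have to be found in the camera images.
- fixture: Plywood board 220 mm (x) by 340 mm (y), 18 mm thick, fixed to the table, carrying a round dark housing with the aluminium turret disc on it. Origin on the table directly under the vertical turret axis; z up. On its -y side is the lock bolt; on its +y side a pale wooden engine blank in a cradle sits under the disc's edge (top 44 mm above the table).
- turret (a joint): Turn of the disc about the vertical axis at the fixture's origin, rad, growing anticlockwise from above. 0 = home notch; a click every 0.5236 (30 degrees), the fifth reads 2.618. A sprung ball pulls it to the nearest notch, 4 to 7 N at the crank pin. Past 0, between -0.10 and -0.22, it meets the stop post; let go there it falls back to 0. Starts about 3 to 7 clicks from home, maybe between two.
- crank_pin (a point): Gripping point on the crank pin, the upright wooden pin that turns the disc: 16 mm diameter, 48 mm from the turret axis, 59 to 114 mm above the table; this point lies on its axis 96 mm above the table. Seen from the turret axis the pin's direction is turret + 4.1888 rad from the fixture's x axis. Its wooden sleeve spins freely on the pin, so a gripper need not turn with the disc.
- disc: Aluminium turret disc, 152 mm over its teeth, 47 to 59 mm above the table, with 12 rim notches 13 mm wide and 10 mm deep. Origin on the axis at table height, axes along the fixture's when turret is 0. Its dog is a dark steel bar 10 mm wide on its top, across the axis from the crank pin, 60 to 90 mm from the axis, up to 67 mm above the table. The dog is fixed to it.
- stop_post: Plain steel post, 10 mm diameter, top 74 mm above the table, standing on the fixture's board beside the disc, 86 mm from the axis, on the clockwise side of the dog's home place. Rigid. Its setting differs by a few degrees from time to time: find it by feel. Origin on the turret axis at table height, not at the post.
- bolt (a joint): Slide of the lock bolt, m, along the fixture's +y axis towards the turret axis; 0 = drawn fully out. Its round nose (10 mm wide) touches the bottom of a rim notch at 0.018, which is home. It starts between 0 and 0.004. It has about 3 N of friction and stays where it is left. It only goes in when a rim notch faces it, that is when the disc is settled on a click.
- bolt_knob (a point): Gripping point on the lock bolt's upright black knob: 18 mm diameter, 59 to 99 mm above the table, on the bolt's bar (top 59 mm) on the fixture's -y side, 137 mm from the turret axis when drawn fully out; this point lies on its axis 83 mm above the table. Two bolt guides 40 mm wide overall, tops 62 mm above the table, stand on the inner side of it (95 to 119 mm from the axis).
- bolt_nose: Round nose of the lock bolt, upright cylinder 10 mm across, 12 mm high, that enters the rim notch. Origin under its centre, 47 mm above the table, axes along the fixture's.
- toy_wheel: Bystander: wooden wheel 38 mm across, 12 mm thick, lying on the fixture's board. Origin under its centre.
- axle_stub: Bystander: wooden dowel stub 18 mm across, 35 mm high, standing on the fixture's board. Origin under its centre.
- engine: Bystander: wooden toy engine 130 mm long, 80 mm high. Origin under its centre.
- wagon: Bystander: wooden toy wagon 120 mm long, 61 mm high. Origin under its centre.
- glue: Bystander: white glue bottle 56 mm across, 150 mm high. Origin under its centre.
- mallet: Bystander: wooden-handled mallet lying down. Origin on the table under it.
- dust_brush: Bystander: bench brush lying beyond the fixture. Origin on the table under it.

How it is judged:
By the outcome, as a careful person would: the job done as asked, in the order asked, and still so for the second after the job is handed in, with the robot touching nothing.
It also fails if it takes over 72 s, if anything falls off the work surface, if the arm or the gripper's body presses on something with over 40 N, if the wrist force passes 120 N, or if a joint passes its speed limit or range.

## Working session

There is one attempt and no reset: what is moved stays moved. The work goes in short steps, Python scripts to look and compute and a tool call to move; the robot and the scene stay as the last step left them, time stands still between calls to the robot, and variables do not carry over. Pictures are saved under pics/ and viewed, at most 10 in all, crops included, and the job is handed in when it is done.

Besides the shell and the picture viewer there is one more tool, called after "Call:" by a JSON object that holds its "fn" and its "kwargs", one argument or row to a line. servo_tool: Moves the arm, as the interface text tells. Its arguments: {"type":"object","properties":{"offset":{"type":"array"},"yaw":{"type":"array"},"fingers":{"type":"array"},"grip_force":{"type":"number"}},"required":["offset","yaw","fingers"]}

```bash
mkdir -p pics; python3 - <<'E'
from cell import arm, optics
import cv2
s=arm.state(); print(s)
for n in ("scene","side"):
    f=optics.grab_frame(n); cv2.imwrite(f"pics/{n}0.png",cv2.resize(f["pixels"][:,:,::-1],(800,600),interpolation=cv2.INTER_CUBIC))
    print(n,{k:v for k,v in f.items() if k!="pixels"})
E
```

```text
{'time_s': 0.0, 'joint_pos': array([-1.33122273,  0.53717972, -0.00445747,  1.53889879,  0.00261679,
        1.06727979, -0.07122836]), 'qvel': array([-0.00366341, -0.00109347,  0.0018349 ,  0.00016072,  0.00164132,
       -0.00107734, -0.00086605]), 'joint_torque': array([ 5.53099362e-04, -5.83412790e+01,  1.04901373e+00, -2.59092450e+01,
        1.23013675e-02,  9.75930132e-03, -2.46774462e-06]), 'tcp_pos': array([195.49617735, 619.26541013, 249.39409353]), 'orientation': array([-6.73327700e-05,  1.52258251e-01,  9.88340352e-01, -8.77350798e-04]), 'ft_force': array([ 0.38431247, -0.90814079, -0.55713506]), 'wrist_torque': array([ 0.00347238,  0.04262878, -0.02088303]), 'grasp_force': 0.0, 'gripper_width': 85.66930969854383}
scene {'fx': 381.98282730018707, 'fy': 381.98282730018707, 'cx': 276.6322129727927, 'cy': 209.5449739535765, 'rvec': array([ 2.06506937,  0.73048737, -0.3922848 ]), 'tvec': array([-443.28951744, -134.08768284, 1293.12754494])}
side {'fx': 543.9870503121577, 'fy': 543.9870503121577, 'cx': 278.1753616195623, 'cy': 206.0151849643752, 'rvec': array([ 1.96180184, -0.76716616,  0.42716861]), 'tvec': array([-459.33496393,  278.27762023, 1112.74472945])}
```

View pics/scene0.png

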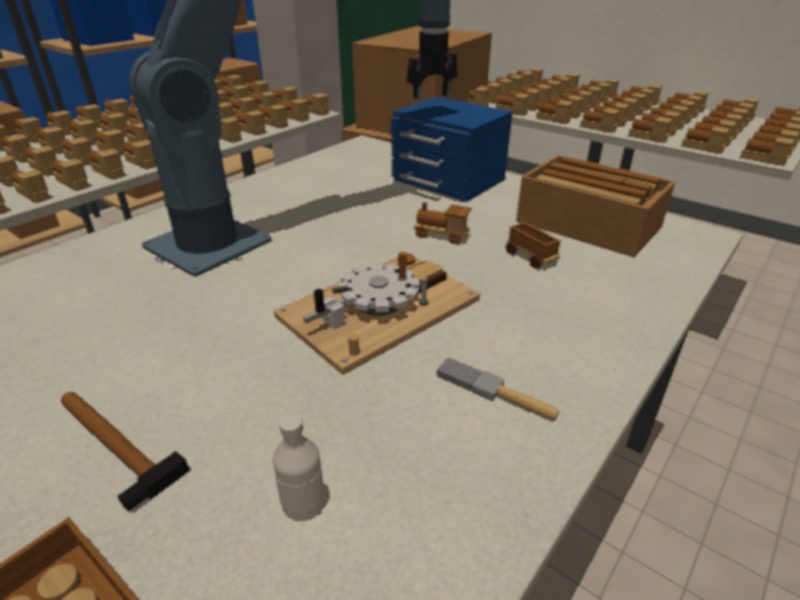

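View pics/side0.png

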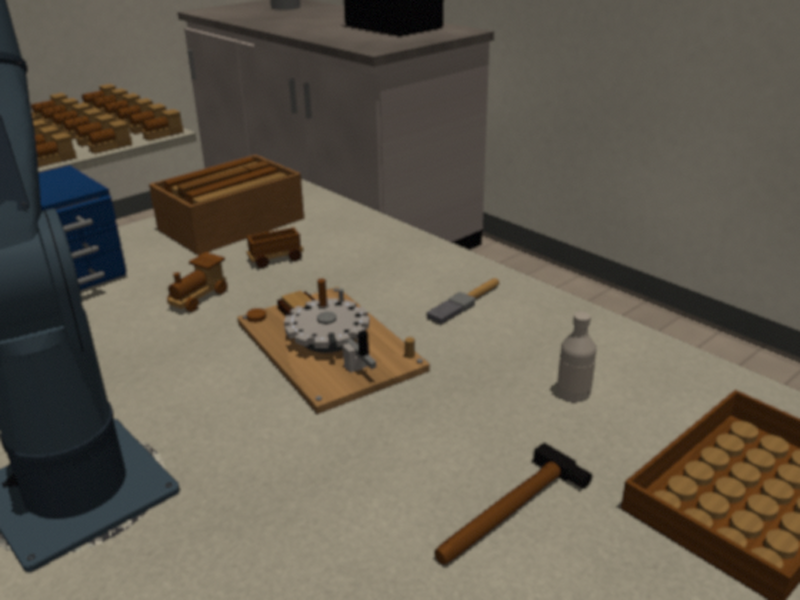

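Scene view: hub at (379,282), black knob top at (319,291), crank pin top at (404,254). Side view: hub at (326,318), knob top at (362,334), pin top at (322,281).

```bash
cat > h.py <<'E'
from cell import arm, optics
import cv2, numpy as np
def ray(f,u,v):
    R=cv2.Rodrigues(f["rvec"])[0]; d=R.T@np.array([(u-f["cx"])/f["fx"],(v-f["cy"])/f["fy"],1]); return -R.T@f["tvec"],d
def atz(f,u,v,z):
    c,d=ray(f,u,v); return (c+d*(z-c[2])/d[2])[:2]
def proj(f,p):
    return cv2.projectPoints(np.array(p,float).reshape(-1,3),f["rvec"],f["tvec"],np.array([[f["fx"],0,f["cx"]],[0,f["fy"],f["cy"]],[0,0,1]]),None)[0][:,0]
E
python3 - <<'E'
from h import *
P={"scene":[(379,282,62),(319,291,99),(404,254,114)],"side":[(326,318,62),(362,334,99),(322,281,114)]}
for n in P:
    f=optics.grab_frame(n)
    q=[atz(f,u*.7,v*.7,z) for u,v,z in P[n]]; print(n,*np.round(q,1))
    k=q[1]-q[0]; c=q[2]-q[0]
    print("fix yaw",np.arctan2(k[1],k[0])+np.pi/2,np.hypot(*k),"pin",np.hypot(*c),"turret",(np.arctan2(c[1],c[0])-np.arctan2(k[1],k[0])-np.pi/2-4.1888)%6.283)
E
```

```text
scene [494.   46.5] [471.3 -84.5] [521.3  87.5]
fix yaw -0.17145639937482637 132.93768671196213 pin 49.27750669768349 turret 3.249302622149756
side [489.7  46.4] [464.8 -86.8] [513.6  84.2]
fix yaw -0.18471085979140467 135.50258474670835 pin 44.70108984396828 turret 3.2842593784167633
```

Call:
{"fn": "servo_tool", "kwargs": {
  "offset": [
    [-30,-30,0],
    [-65,-65,0],
    [-100,-100,0],
    [-135,-135,0],
    [-170,-170,0],
    [-205,-205,0],
    [-240,-240,0],
    [-275,-275,0]
  ],
  "yaw": [-1,-2,-3,-4,-5,-6,-7,-7.3],
  "fingers": [1,1,1,1,1,1,1,1]
}}

```text
time_s: 1.0
tcp_pos: [375.7, 272.9, 250.5]
orientation: [0.0, 0.089, 0.996, 0.0]
ft_force: [0.3, 0.2, -0.6]
gripper_width: 85.3
grasp_force: 0.0
```

Call:
{"fn": "servo_tool", "kwargs": {
  "offset": [
    [-28,-37,0],
    [-57,-75,0],
    [-86,-113,0],
    [-115,-151,0],
    [-140,-185,0],
    [-154,-204,0],
    [-154,-204,0],
    [-154,-204,0]
  ],
  "yaw": [0,0,0,0,0,0,0,0],
  "fingers": [1,1,1,1,1,1,1,1]
}}

```text
time_s: 1.8
tcp_pos: [490.3, 46.8, 250.1]
orientation: [-0.0, 0.089, 0.996, 0.0]
ft_force: [-0.6, 0.3, -0.3]
gripper_width: 85.5
grasp_force: 0.0
```

```bash
python3 - <<'E'
from h import *
print(arm.state()["tcp_pos"],arm.state()["orientation"])
f=optics.grab_frame("wrist"); cv2.imwrite("pics/w1.png",cv2.resize(f["pixels"][:,:,::-1],(800,600),interpolation=cv2.INTER_CUBIC)); np.save("pics/w1.npy",f,allow_pickle=True)
E
```

```text
[490.30111153  46.7791313  250.14352657] [-2.50940048e-04  8.94901832e-02  9.95987669e-01  8.62840952e-05]
```

View pics/w1.png

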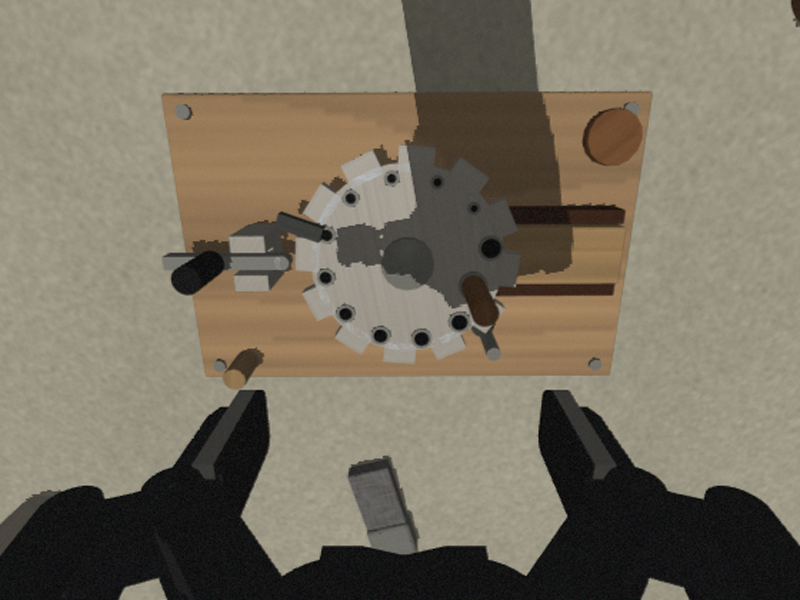

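Wrist view: hub at (407,262), pin top at (484,314), knob top at (187,280), board corners at (163,94), (651,93), (610,376), (206,377). The post is at (493,353), and the dog at (300,226) is across from the pin.

```bash
python3 - <<'E'
from h import *
f=np.load("pics/w1.npy",allow_pickle=True).item()
g=lambda u,v,z: atz(f,u*.7,v*.7,z)
cs=[g(163,94,18),g(651,93,18),g(610,376,18),g(206,377,18)]; print("corners",np.round(cs,1),"mean",np.mean(cs,0))
h=g(407,262,62);k=g(187,280,99);p=g(484,314,114);print("hub",h,"knob",k,"pin",p,"pinbase",g(472,283,59))
a=lambda d:np.arctan2(d[1],d[0])
print("yaw edges",a(cs[1]-cs[0]) -np.pi/2,a(cs[2]-cs[3])-np.pi/2,"knob",a(k-h)+np.pi/2,np.hypot(*(k-h)),np.hypot(*(p-h)))
y=a(k-h)+np.pi/2; print("turret",(a(p-h)-y-4.1888)%6.2832, "post",a(g(493,353,74)-h)-y,np.hypot(*(g(493,353,74)-h)))
E
```

```text
corners [[ 354.4  -95.5]
 [ 413.7  233.7]
 [ 628.5  197.3]
 [ 569.2 -134.5]] mean [491.4474673   50.22676807]
hub [489.81299202  49.92559786] knob [467.35441985 -80.28742802] pin [514.63275081  90.54397979] pinbase [513.31032205  91.18929541]
yaw edges -0.17800091702358833 -0.17666162168532273 knob -0.1707952513795037 132.13561053555875 47.601190924619615
turret 3.2874885264567113 post 0.7580371883501154 85.60574590593426
```

Call:
{"fn": "servo_tool", "kwargs": {
  "offset": [
    [-8,25,10],
    [-16,47.5,30],
    [-16,47.5,70],
    [-16,47.5,110],
    [-16,47.5,140],
    [-16,47.5,152],
    [-16,47.5,152],
    [-16,47.5,152]
  ],
  "yaw": [0,0,0,0,0,0,0,0],
  "fingers": [1,1,1,1,1,1,0,-0.3],
  "grip_force": 30
}}

```text
time_s: 2.65
tcp_pos: [515.4, 91.4, 99.4]
orientation: [0.001, 0.089, 0.996, 0.0]
ft_force: [0.7, 0.5, 0.1]
gripper_width: 59.2
grasp_force: 0.0
```

```bash
python3 - <<'E'
from h import *
f=optics.grab_frame("wrist"); cv2.imwrite("pics/w2.png",f["pixels"][:,:,::-1])
E
```

```text
(no output)
```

View pics/w2.png

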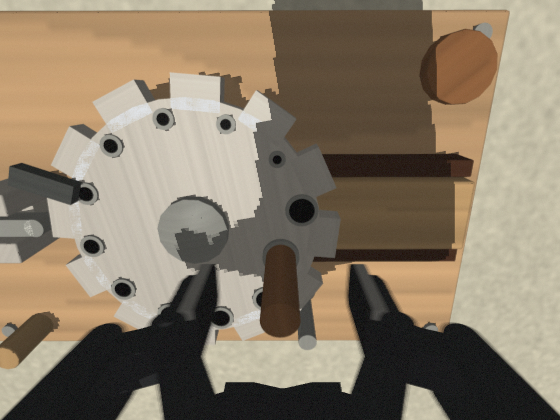

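The pin top at (281,318) stands between the finger pads, so I close.

Call:
{"fn": "servo_tool", "kwargs": {
  "offset": [
    [0,0,0],
    [0,0,0],
    [0,0,0],
    [0,0,0],
    [0,0,0],
    [0,0,0],
    [0,0,0],
    [0,0,0]
  ],
  "yaw": [0,0,0,0,0,0,0,0],
  "fingers": [-1,-1,-1,-1,-1,-1,-1,-1],
  "grip_force": 30
}}

```text
time_s: 3.5
tcp_pos: [515.4, 90.4, 99.4]
orientation: [0.001, 0.089, 0.996, 0.0]
ft_force: [-0.7, -1.3, 6.2]
gripper_width: 15.4
grasp_force: 29.1
```

```bash
python3 - <<'E'
from h import *
s=arm.state(); print(s["tcp_pos"],s["orientation"],s["ft_force"])
C=np.array([490.5,49.5]);d=s["tcp_pos"][:2]-C;r=np.hypot(*d);print(r,np.arctan2(d[1],d[0])+.177)
E
```

```text
[515.4003874   90.37498008  99.40600955] [7.62513322e-04 8.93257469e-02 9.96002158e-01 1.77670355e-04] [-0.72830847 -1.34073193  6.19190802]
47.86223239064074 1.2006511745601027
```

```bash
python3 - <<'E'
import numpy as np
p=np.array([-17.2,45.4])
def arc(ths,p):
    q=[np.round([-48*np.cos(t)-p[0],48*np.sin(t)-p[1],0],1).tolist() for t in ths]; print(q); return p+np.array(q[-1][:2])
for th in (np.linspace(1.2,-.2,9)[1:],np.linspace(-.2,-1.6,9)[1:]): p=arc(th,p); print(p)
E
```

```text
[[-7.7, -4.4, 0.0], [-14.5, -9.3, 0.0], [-20.3, -15.4, 0.0], [-24.9, -22.4, 0.0], [-28.3, -30.1, 0.0], [-30.3, -38.2, 0.0], [-30.8, -46.6, 0.0], [-29.8, -54.9, 0.0]]
[-47.   -9.5]
[[2.3, -8.1, 0.0], [6.1, -15.6, 0.0], [11.1, -22.3, 0.0], [17.2, -28.1, 0.0], [24.2, -32.7, 0.0], [31.9, -36.1, 0.0], [40.0, -38.0, 0.0], [48.4, -38.5, 0.0]]
[  1.4 -48. ]
```

Call:
{"fn": "servo_tool", "kwargs": {
  "offset": [
    [-7.7,-4.4,0.0],
    [-14.5,-9.3,0.0],
    [-20.3,-15.4,0.0],
    [-24.9,-22.4,0.0],
    [-28.3,-30.1,0.0],
    [-30.3,-38.2,0.0],
    [-30.8,-46.6,0.0],
    [-29.8,-54.9,0.0]
  ],
  "yaw": [0,0,0,0,0,0,0,0],
  "fingers": [-1,-1,-1,-1,-1,-1,-1,-1]
}}

```text
time_s: 4.3
tcp_pos: [536.5, 32.5, 99.4]
orientation: [0.002, 0.089, 0.996, 0.001]
ft_force: [2.6, 5.1, 3.8]
gripper_width: 15.3
grasp_force: 29.4
```

```bash
cat > st.py <<'E'
from h import *
s=arm.state(); C=np.array([490.5,49.5]);d=s["tcp_pos"][:2]-C
R=np.array([[np.cos(.177),-np.sin(.177)],[np.sin(.177),np.cos(.177)]])
x=R@d;F=R@s["ft_force"][:2];th=np.arctan2(x[1],x[0])
print("t",s["time_s"],"fix",x.round(2),"r",np.hypot(*x).round(2),"turret",((th-4.1888+.6)%6.2832-.6).round(4),"z",s["tcp_pos"][2].round(1),"w",round(s["gripper_width"],1),round(s["grasp_force"],1))
print("Ffix",F.round(1),"tang(ccw+)",(F@[-np.sin(th),np.cos(th)]).round(1),"rad",(F@[np.cos(th),np.sin(th)]).round(1),"Fz",s["ft_force"][2].round(1))
E
python3 st.py
```

```text
t 4.3 fix [48.25 -8.68] r 49.03 turret 1.9165 z 99.4 w 15.3 29.4
Ffix [1.7 5.5] tang(ccw+) 5.7 rad 0.7 Fz 3.8
```

Call:
{"fn": "servo_tool", "kwargs": {
  "offset": [
    [2.3,-8.1,0.0],
    [6.1,-15.6,0.0],
    [11.1,-22.3,0.0],
    [17.2,-28.1,0.0],
    [24.2,-32.7,0.0],
    [31.9,-36.1,0.0],
    [40.0,-38.0,0.0],
    [48.4,-38.5,0.0]
  ],
  "yaw": [0,0,0,0,0,0,0,0],
  "fingers": [-1,-1,-1,-1,-1,-1,-1,-1]
}}

```text
time_s: 5.1
tcp_pos: [481.5, 1.6, 99.4]
orientation: [0.002, 0.089, 0.996, 0.0]
ft_force: [8.9, 2.2, 4.1]
gripper_width: 15.2
grasp_force: 29.6
```

```bash
python3 st.py;python3 - <<'E'
import numpy as np
p=np.array([1.4,-48])
q=[np.round([-48*np.cos(t)-p[0],48*np.sin(t)-p[1],0],1).tolist() for t in (-1.68,-1.76,-1.84,-1.92,-1.98,-2.04,-2.094,-2.15,-2.19,-2.23,-2.27,-2.31)]; print(q)
E
```

```text
t 5.1 fix [ -0.45 -48.78] r 48.78 turret 0.5144 z 99.4 w 15.2 29.6
Ffix [8.4 3.7] tang(ccw+) 8.3 rad -3.8 Fz 4.1
[[3.8, 0.3, 0.0], [7.6, 0.9, 0.0], [11.4, 1.7, 0.0], [15.0, 2.9, 0.0], [17.7, 4.0, 0.0], [20.3, 5.2, 0.0], [22.6, 6.4, 0.0], [24.9, 7.8, 0.0], [26.5, 8.9, 0.0], [28.0, 10.1, 0.0], [29.5, 11.3, 0.0], [30.9, 12.5, 0.0]]
```

Call:
{"fn": "servo_tool", "kwargs": {
  "offset": [
    [2.8,-0.5,0.0],
    [6.6,0.1,0.0],
    [10.4,0.9,0.0],
    [14.0,2.1,0.0],
    [16.7,3.2,0.0],
    [19.3,4.4,0.0],
    [21.6,5.6,0.0],
    [21.6,5.6,0.0]
  ],
  "yaw": [0,0,0,0,0,0,0,0],
  "fingers": [-1,-1,-1,-1,-1,-1,-1,-1]
}}

```text
time_s: 5.9
tcp_pos: [460.5, 11.7, 99.3]
orientation: [0.001, 0.089, 0.996, 0.001]
ft_force: [0.7, 3.2, 10.6]
gripper_width: 15.1
grasp_force: 30.2
```

```bash
sed -i 's/x=R@d;/x=R@d-[1.0,-.8];/' st.py; python3 st.py
```

```text
t 5.9 fix [-23.88 -41.65] r 48.01 turret 0.003 z 99.3 w 15.1 30.2
Ffix [0.1 3.3] tang(ccw+) -1.5 rad -2.9 Fz 10.6
```

Call:
{"fn": "servo_tool", "kwargs": {
  "offset": [
    [1.2,0.7,0.0],
    [2.4,1.5,0.0],
    [3.3,2.1,0.0],
    [4.1,2.6,0.0],
    [4.1,2.6,0.0]
  ],
  "yaw": [0,0,0,0,0],
  "fingers": [-1,-1,-1,-1,-1]
}}

```text
time_s: 6.4
tcp_pos: [458.9, 13.2, 99.4]
orientation: [0.003, 0.09, 0.996, -0.0]
ft_force: [6.1, -1.5, 3.4]
gripper_width: 14.9
grasp_force: 29.5
```

```bash
python3 st.py
```

```text
t 6.4 fix [-25.74 -40.52] r 48.01 turret -0.0424 z 99.4 w 14.9 29.5
Ffix [ 6.2 -0.4] tang(ccw+) 5.5 rad -3.0 Fz 3.4
```

Call:
{"fn": "servo_tool", "kwargs": {
  "offset": [
    [0.8,0.6,0.0],
    [1.5,1.1,0.0],
    [2.2,1.7,0.0],
    [2.9,2.3,0.0],
    [2.9,2.3,0.0]
  ],
  "yaw": [0,0,0,0,0],
  "fingers": [-1,-1,-1,-1,-1]
}}

```text
time_s: 6.9
tcp_pos: [455.9, 16.1, 99.4]
orientation: [0.003, 0.09, 0.996, -0.0]
ft_force: [5.2, -1.6, 6.3]
gripper_width: 15.0
grasp_force: 29.7
```

```bash
python3 st.py
```

```text
t 6.9 fix [-29.15 -38.15] r 48.01 turret -0.1289 z 99.4 w 15.0 29.7
Ffix [ 5.4 -0.7] tang(ccw+) 4.7 rad -2.7 Fz 6.3
```

Call:
{"fn": "servo_tool", "kwargs": {
  "offset": [
    [0.5,0.4,0.0],
    [1.0,0.8,0.0],
    [1.5,1.2,0.0],
    [1.5,1.2,0.0]
  ],
  "yaw": [0,0,0,0],
  "fingers": [-1,-1,-1,-1]
}}

```text
time_s: 7.3
tcp_pos: [454.6, 17.6, 99.4]
orientation: [0.003, 0.09, 0.996, -0.0]
ft_force: [5.0, -1.1, 6.5]
gripper_width: 15.0
grasp_force: 29.7
```

```bash
python3 st.py
```

```text
t 7.3 fix [-30.72 -36.94] r 48.05 turret -0.1701 z 99.4 w 15.0 29.7
Ffix [ 5.1 -0.2] tang(ccw+) 4.0 rad -3.1 Fz 6.5
```

Call:
{"fn": "servo_tool", "kwargs": {
  "offset": [
    [0.4,0.4,0.0],
    [0.8,0.8,0.0],
    [1.1,1.1,0.0],
    [1.1,1.1,0.0]
  ],
  "yaw": [0,0,0,0],
  "fingers": [-1,-1,-1,-1]
}}

```text
time_s: 7.7
tcp_pos: [454.5, 17.8, 99.4]
orientation: [0.004, 0.09, 0.996, -0.001]
ft_force: [5.9, -5.1, 3.0]
gripper_width: 15.0
grasp_force: 29.6
```

```bash
python3 st.py
```

```text
t 7.7 fix [-30.86 -36.78] r 48.01 turret -0.1746 z 99.4 w 15.0 29.6
Ffix [ 6.7 -4. ] tang(ccw+) 7.7 rad -1.3 Fz 3.0
```

Call:
{"fn": "servo_tool", "kwargs": {
  "offset": [
    [0.5,0.6,0.0],
    [1.1,1.3,0.0],
    [1.4,1.7,0.0],
    [1.4,1.7,0.0],
    [1.4,1.7,0.0]
  ],
  "yaw": [0,0,0,0,0],
  "fingers": [-1,-1,-1,-1,-1]
}}

```text
time_s: 8.2
tcp_pos: [454.3, 18.1, 99.4]
orientation: [0.004, 0.091, 0.996, -0.001]
ft_force: [8.8, -10.0, 0.4]
gripper_width: 14.9
grasp_force: 29.4
```

```bash
python3 st.py
```

```text
t 8.2 fix [-31.1  -36.52] r 47.97 turret -0.1818 z 99.4 w 14.9 29.4
Ffix [10.5 -8.3] tang(ccw+) 13.4 rad -0.4 Fz 0.4
```

Call:
{"fn": "servo_tool", "kwargs": {
  "offset": [
    [-3,-3,0.0],
    [-5.5,-4.9,0.0],
    [-8.4,-7,0.0],
    [-11,-8.9,0.0],
    [-11,-8.9,0.0],
    [-11,-8.9,0.0],
    [-11,-8.9,0.0],
    [-11,-8.9,0.0]
  ],
  "yaw": [0,0,0,0,0,0,0,0],
  "fingers": [-1,-1,-1,-1,-1,-0.4,-0.4,-0.4]
}}

```text
time_s: 9.0
tcp_pos: [458.6, 10.7, 98.0]
orientation: [-0.001, 0.089, 0.996, -0.0]
ft_force: [-0.5, -0.2, 0.4]
gripper_width: 25.7
grasp_force: 0.0
```

```bash
python3 st.py
```

```text
t 9.0 fix [-25.54 -42.99] r 50.01 turret -0.0123 z 98.0 w 25.7 0.0
Ffix [-0.4 -0.3] tang(ccw+) -0.2 rad 0.4 Fz 0.4
```

Call:
{"fn": "servo_tool", "kwargs": {
  "offset": [
    [0,0,0],
    [0,0,0],
    [0,0,0],
    [0,0,0],
    [0,0,0],
    [0,0,0]
  ],
  "yaw": [0,0,0,0,0,0],
  "fingers": [-0.4,-0.4,-1,-1,-1,-1]
}}

```text
time_s: 9.6
tcp_pos: [459.6, 11.8, 98.3]
orientation: [0.0, 0.089, 0.996, 0.0]
ft_force: [-0.4, 3.3, 1.6]
gripper_width: 15.1
grasp_force: 29.2
```

```bash
python3 st.py; python3 - <<'E'
import numpy as np
p=np.array([24,-41.6])-[1,.8]
T=np.linspace(-2.094,.524,17)[1:]
for th in (T[:8],T[8:]):
    q=[np.round([-48*np.cos(t)-1-p[0],48*np.sin(t)-.8-p[1],0],1).tolist() for t in th]; print(q);p=p+np.array(q[-1][:2])
E
```

```text
t 9.6 fix [-24.8  -41.79] r 48.59 turret -0.012 z 98.3 w 15.1 29.2
Ffix [-1.   3.2] tang(ccw+) -2.5 rad -2.2 Fz 1.6
[[-7.1, -3.3, 0.0], [-14.7, -5.5, 0.0], [-22.4, -6.4, 0.0], [-30.3, -6.0, 0.0], [-38.0, -4.3, 0.0], [-45.2, -1.4, 0.0], [-52.0, 2.6, 0.0], [-58.0, 7.7, 0.0]]
[[-5.0, 6.0, 0.0], [-9.1, 12.7, 0.0], [-11.9, 20.0, 0.0], [-13.6, 27.7, 0.0], [-14.0, 35.5, 0.0], [-13.1, 43.3, 0.0], [-10.9, 50.8, 0.0], [-7.6, 57.9, 0.0]]
```

Call:
{"fn": "servo_tool", "kwargs": {
  "offset": [
    [-7.5,-2.8,0.0],
    [-15.7,-4.6,0.0],
    [-23.7,-5.2,0.0],
    [-31.8,-4.6,0.0],
    [-39.5,-2.9,0.0],
    [-46.7,0.0,0.0],
    [-53.5,4.0,0.0],
    [-59.5,9.1,0.0]
  ],
  "yaw": [0,0,0,0,0,0,0,0],
  "fingers": [-1,-1,-1,-1,-1,-1,-1,-1]
}}

```text
time_s: 10.4
tcp_pos: [518.2, 9.6, 98.3]
orientation: [-0.002, 0.089, 0.996, -0.0]
ft_force: [-7.6, 3.0, 10.0]
gripper_width: 15.1
grasp_force: 30.2
```

Call:
{"fn": "servo_tool", "kwargs": {
  "offset": [
    [-5.0,6.0,0.0],
    [-9.1,12.7,0.0],
    [-11.9,20.0,0.0],
    [-13.6,27.7,0.0],
    [-14.0,35.5,0.0],
    [-13.1,43.3,0.0],
    [-10.9,50.8,0.0],
    [-7.6,57.9,0.0]
  ],
  "yaw": [0,0,0,0,0,0,0,0],
  "fingers": [-1,-1,-1,-1,-1,-1,-1,-1]
}}

```text
time_s: 11.2
tcp_pos: [536.3, 63.2, 98.2]
orientation: [-0.001, 0.09, 0.996, -0.001]
ft_force: [-5.9, -2.8, 9.0]
gripper_width: 15.0
grasp_force: 30.1
```

```bash
python3 st.py
```

```text
t 11.2 fix [41.69 22.36] r 47.31 turret 2.5866 z 98.2 w 15.0 30.1
Ffix [-5.3 -3.8] tang(ccw+) -0.8 rad -6.5 Fz 9.0
```

Call:
{"fn": "servo_tool", "kwargs": {
  "offset": [
    [0,0,0],
    [0,0,0],
    [0,0,0],
    [0,0,0],
    [0,0,-30],
    [0,0,-75],
    [20,-32,-115],
    [41,-64,-150]
  ],
  "yaw": [0,0,0,0,0,0,0,0],
  "fingers": [0,0.5,0.5,0.5,0.5,0.5,0.5,0.5]
}}

```text
time_s: 12.0
tcp_pos: [489.6, 13.1, 245.4]
orientation: [0.001, 0.088, 0.996, 0.0]
ft_force: [0.6, -1.5, 0.5]
gripper_width: 63.7
grasp_force: 0.0
```

Call:
{"fn": "servo_tool", "kwargs": {
  "offset": [
    [0,0,0],
    [0,0,0]
  ],
  "yaw": [0,0],
  "fingers": [0.5,0.5]
}}

```text
time_s: 12.2
tcp_pos: [489.6, 12.9, 244.5]
orientation: [0.001, 0.09, 0.996, 0.001]
ft_force: [0.4, 0.6, 0.6]
gripper_width: 64.0
grasp_force: 0.0
```

```bash
python3 st.py; python3 - <<'E'
from h import *
f=optics.grab_frame("wrist"); cv2.imwrite("pics/w3.png",cv2.resize(f["pixels"][:,:,::-1],(800,600),interpolation=cv2.INTER_CUBIC)); np.save("pics/w3.npy",f,allow_pickle=True)
E
```

```text
t 12.2 fix [  4.52 -35.37] r 35.66 turret 0.6508 z 244.5 w 64.0 0.0
Ffix [0.3 0.6] tang(ccw+) 0.3 rad -0.6 Fz 0.6
```

View pics/w3.png

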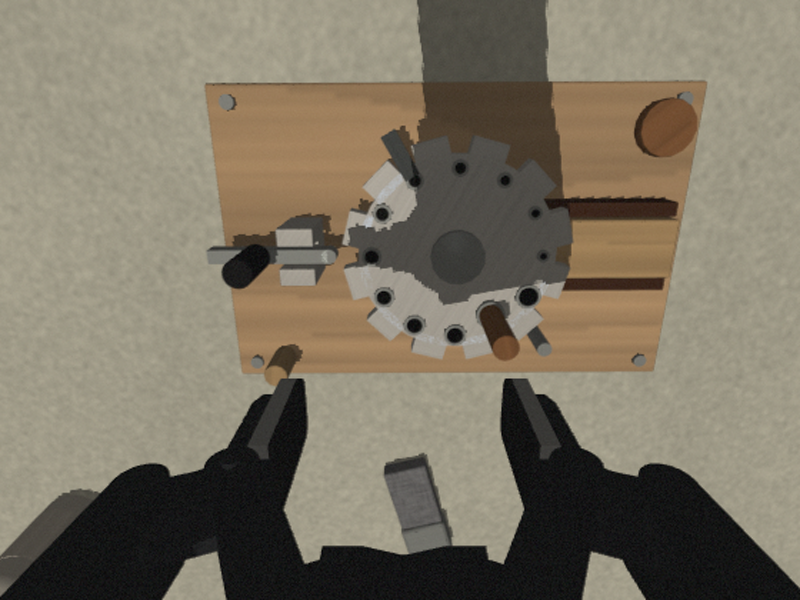

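A rim notch at (352,257) faces the bolt nose at (328,256). The pin top is at (505,348) and the knob top at (237,274).

```bash
python3 - <<'E'
from h import *
f=np.load("pics/w3.npy",allow_pickle=True).item()
R=np.array([[np.cos(.177),-np.sin(.177)],[np.sin(.177),np.cos(.177)]])
for n,u,v,z in (("hub",457,258,62),("pin",505,348,114),("knob",237,274,99),("knobbase",252,250,59)):
    x=R@(atz(f,u*.7,v*.7,z)-[490.5,49.5])-[1,-.8]; print(n,x.round(1),(np.arctan2(x[1],x[0])-4.1888)%6.2832)
E
```

```text
hub [-0.1  0.7] 3.8460217659509084
pin [40.3 24.5] 2.640081308976942
knob [  -0.7 -131.8] 0.5182295257522807
knobbase [  -5.3 -134.5] 0.4845562270231403
```

Call:
{"fn": "servo_tool", "kwargs": {
  "offset": [
    [2,-45,0],
    [4.5,-90,20],
    [4.5,-97.5,60],
    [4.5,-97.5,105],
    [4.5,-97.5,140],
    [4.5,-97.5,154],
    [4.5,-97.5,154],
    [4.5,-97.5,154]
  ],
  "yaw": [0,0,0,0,0,0,0,0],
  "fingers": [0.5,0.5,0.5,0.5,0.5,0.5,0.5,0.2]
}}

```text
time_s: 13.05
tcp_pos: [467.6, -81.3, 89.0]
orientation: [-0.001, 0.089, 0.996, -0.0]
ft_force: [-0.2, 1.1, 1.1]
gripper_width: 52.0
grasp_force: 0.0
```

```bash
python3 st.py; python3 - <<'E'
from h import *
f=optics.grab_frame("wrist"); cv2.imwrite("pics/w4.png",f["pixels"][:,:,::-1])
E
```

```text
t 13.05 fix [  -0.54 -132.02] r 132.02 turret 0.5195 z 89.0 w 52.0 0.0
Ffix [-0.4  1. ] tang(ccw+) -0.4 rad -1.0 Fz 1.1
```

View pics/w4.png

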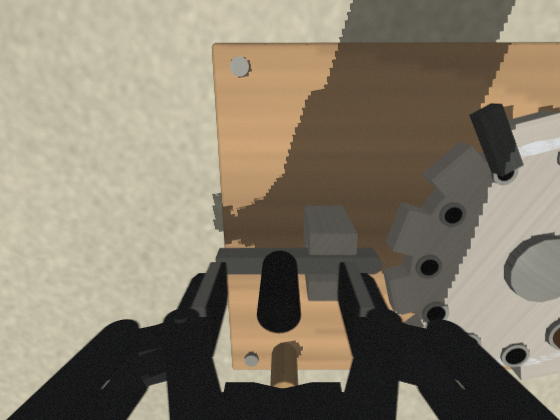

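The black knob at (279,310) is centred between the pads, so I close on it.

Call:
{"fn": "servo_tool", "kwargs": {
  "offset": [
    [0,0,0],
    [0,0,0],
    [0,0,0],
    [0,0,0],
    [0,0,0],
    [0,0,0]
  ],
  "yaw": [0,0,0,0,0,0],
  "fingers": [-1,-1,-1,-1,-1,-1]
}}

```text
time_s: 13.7
tcp_pos: [468.2, -81.9, 90.5]
orientation: [0.001, 0.089, 0.996, 0.0]
ft_force: [-1.1, -0.0, 6.5]
gripper_width: 17.1
grasp_force: 29.3
```

```bash
python3 st.py
```

```text
t 13.7 fix [   0.16 -132.49] r 132.49 turret 0.5248 z 90.5 w 17.1 29.3
Ffix [-1.1 -0.2] tang(ccw+) -1.1 rad 0.2 Fz 6.5
```

Call:
{"fn": "servo_tool", "kwargs": {
  "offset": [
    [0,2,0],
    [0,4,0],
    [0,6,0],
    [0,8,0],
    [0,10,0],
    [0,11,0],
    [0,12,0],
    [0,12,0]
  ],
  "yaw": [0,0,0,0,0,0,0,0],
  "fingers": [-1,-1,-1,-1,-1,-1,-1,-1]
}}

```text
time_s: 14.5
tcp_pos: [470.1, -70.8, 90.5]
orientation: [0.001, 0.089, 0.996, -0.0]
ft_force: [-1.2, -2.4, 7.1]
gripper_width: 17.3
grasp_force: 29.5
```

```bash
python3 st.py
```

```text
t 14.5 fix [   0.15 -121.22] r 121.22 turret 0.5248 z 90.5 w 17.3 29.5
Ffix [-0.8 -2.6] tang(ccw+) -0.8 rad 2.6 Fz 7.1
```

Call:
{"fn": "servo_tool", "kwargs": {
  "offset": [
    [0,0.8,0],
    [0,1.6,0],
    [0,2.4,0],
    [0,3,0],
    [0,3,0]
  ],
  "yaw": [0,0,0,0,0],
  "fingers": [-1,-1,-1,-1,-1]
}}

```text
time_s: 15.0
tcp_pos: [470.6, -68.4, 90.5]
orientation: [0.001, 0.09, 0.996, -0.001]
ft_force: [-1.8, -2.8, 7.0]
gripper_width: 16.9
grasp_force: 29.5
```

```bash
python3 st.py
```

```text
t 15.0 fix [   0.15 -118.72] r 118.72 turret 0.5249 z 90.5 w 16.9 29.5
Ffix [-1.2 -3.1] tang(ccw+) -1.3 rad 3.1 Fz 7.0
```

Not seated yet (friction only).

Call:
{"fn": "servo_tool", "kwargs": {
  "offset": [
    [0,0.6,0],
    [0,1.2,0],
    [0,1.8,0],
    [0,1.8,0]
  ],
  "yaw": [0,0,0,0],
  "fingers": [-1,-1,-1,-1]
}}

```text
time_s: 15.4
tcp_pos: [470.6, -68.2, 90.5]
orientation: [0.001, 0.09, 0.996, -0.001]
ft_force: [-3.0, -8.9, 8.6]
gripper_width: 17.2
grasp_force: 29.7
```

```bash
python3 st.py
```

```text
t 15.4 fix [   0.15 -118.53] r 118.53 turret 0.5249 z 90.5 w 17.2 29.7
Ffix [-1.4 -9.3] tang(ccw+) -1.4 rad 9.3 Fz 8.6
```

Call:
{"fn": "servo_tool", "kwargs": {
  "offset": [
    [0,0.6,0],
    [0,0.6,0],
    [0,-0.8,0],
    [0,-0.8,0],
    [0,-0.8,0],
    [0,-0.8,0],
    [0,-0.8,0],
    [0,-0.8,0]
  ],
  "yaw": [0,0,0,0,0,0,0,0],
  "fingers": [-1,-1,-1,-1,0.3,0.3,0.3,0.3]
}}

```text
time_s: 16.2
tcp_pos: [470.3, -65.7, 89.6]
orientation: [-0.0, 0.089, 0.996, 0.0]
ft_force: [-0.4, -0.3, -0.6]
gripper_width: 55.7
grasp_force: 0.0
```

Call:
{"fn": "servo_tool", "kwargs": {
  "offset": [
    [0,0,-30],
    [0,0,-70],
    [0,0,-110],
    [0,40,-150],
    [0,80,-155],
    [0,80,-155],
    [0,80,-155]
  ],
  "yaw": [0,0,0,0,0,0,0],
  "fingers": [0.3,0.3,0.3,0.3,0.3,0.3,0.3]
}}

```text
time_s: 16.9
tcp_pos: [484.5, 13.8, 244.7]
orientation: [0.0, 0.088, 0.996, 0.0]
ft_force: [-0.1, -0.7, 0.3]
gripper_width: 55.5
grasp_force: 0.0
```

```bash
python3 st.py; python3 - <<'E'
from h import *
f=optics.grab_frame("wrist"); cv2.imwrite("pics/w5.png",cv2.resize(f["pixels"][:,:,::-1],(800,600),interpolation=cv2.INTER_CUBIC)); np.save("pics/w5.npy",f,allow_pickle=True)
E
```

```text
t 16.9 fix [ -0.67 -35.41] r 35.42 turret 0.5048 z 244.7 w 55.5 0.0
Ffix [ 0.  -0.7] tang(ccw+) 0.0 rad 0.7 Fz 0.3
```

View pics/w5.png

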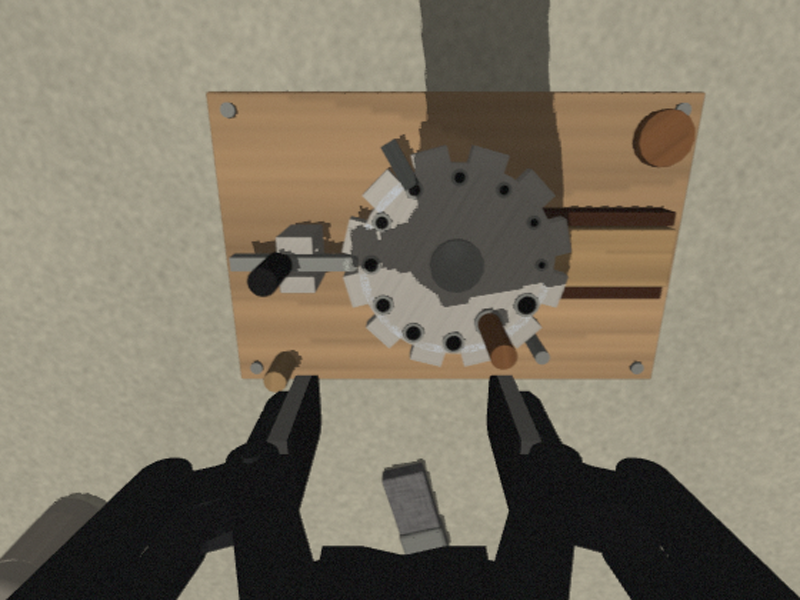

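The bolt nose at (355,264) sits in the rim notch, the disc hasn't moved from the fifth click, and the gripper is clear. I hand in.

```bash
python3 -c "
from cell import arm
print(arm.hand_in())"
```

```text
the job is handed in; nothing more can be done
None
```

I turned the disc back to the stop (about 13 N at the crank pin), let it drop home, set it five clicks anticlockwise, and seated the lock bolt with just over 9 N measured. I let go and handed in at about 17 s; the hand-in gave no verdict.

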